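# Load the finishing carrier with carved furniture feet

## Task

Take the two carved rosewood feet out of the slotted rack and stand them upright in the two empty wells (black pads) of the four-well carrier, so that every well holds one foot. The rack lets you grip a foot only by its ends and the wells leave finger room only at its broad sides, so set each down on the way (the cork mat is free for this) and take it again the other way; lower it to the well's floor rather than dropping it. Leave the two feet already in the carrier, the sanding block and the other things on the bench where they are.

Things in the scene. Friction and masses are not known exactly. Their poses are not given: they have to be found in the camera images.
- foot_a: carved red-brown rosewood furniture foot with pale top face, standing upright: 64 long (its x) x 32 thick (its y) x 72 tall; top 30 mm is a plain block of that full size, the waist below is narrower (50 x 28), the toe 60 x 32; half-turn symmetric; 130 g nominal. Origin: centre of its underside, z up. Starts in a rack slot, its 64 mm length along the slot.
- foot_b: carved red-brown rosewood furniture foot with pale top face, standing upright: 64 long (its x) x 32 thick (its y) x 72 tall; top 30 mm is a plain block of that full size, the waist below is narrower (50 x 28), the toe 60 x 32; half-turn symmetric; 130 g nominal. Origin: centre of its underside, z up. Starts in a rack slot, its 64 mm length along the slot.
- foot_c: carved red-brown rosewood furniture foot with pale top face, standing upright: 64 long (its x) x 32 thick (its y) x 72 tall; top 30 mm is a plain block of that full size, the waist below is narrower (50 x 28), the toe 60 x 32; half-turn symmetric; 130 g nominal. Origin: centre of its underside, z up. Starts already in a well of the carrier; leave it there.
- foot_d: carved red-brown rosewood furniture foot with pale top face, standing upright: 64 long (its x) x 32 thick (its y) x 72 tall; top 30 mm is a plain block of that full size, the waist below is narrower (50 x 28), the toe 60 x 32; half-turn symmetric; 130 g nominal. Origin: centre of its underside, z up. Starts already in a well of the carrier; leave it there.
- sanding_block: plain blue sanding block, 62 x 30 x 58 tall, in one of the rack's slots among the feet; origin centre of underside; stays there
- rack: fixed plywood rack, left or right of the mat: base 100 (x) x 158 (y) x 8, on it four upright panels 56 long (x), 8 thick, tops 84 above the bench, at y = -75, -25, 25, 75: three slots 42 wide along x, centred at y = -50, 0, 50, open at both ends, where feet stand 4 proud of the panels; 5 clear on either side. Origin: centre of underside
- carrier: fixed pale wooden open box 170 (x) x 190 (y) x 100 tall, split by one cross wall each way into four wells; all walls and the floor 6 thick; each well 76 (x) x 86 (y) inside, 94 deep. Origin: centre of underside, z up. May be left or right of the mat
- well0 (a point): centre of the bare wooden floor of one carrier well, 6 above the bench, axes as the carrier's; a standing foot's top is 19 to 22 below the rim
- well1 (a point): centre of the bare wooden floor of one carrier well, 6 above the bench, axes as the carrier's; a standing foot's top is 19 to 22 below the rim
- well2 (a point): centre of the bare wooden floor of one carrier well, 6 above the bench, axes as the carrier's; a standing foot's top is 19 to 22 below the rim
- well3 (a point): centre of the bare wooden floor of one carrier well, 6 above the bench, axes as the carrier's; a standing foot's top is 19 to 22 below the rim
- pad_a: black rubber pad 70 x 80 x 3, fixed on the floor of an empty well; origin centre of underside
- pad_b: as pad_a, in the other empty well
- mat: fixed flat cork mat 140 x 140 x 3 between rack and carrier, free for setting a foot down; origin centre of underside
- stain_can: red tin, 90 across, 120 tall, bystander; origin centre of underside
- brush: brush lying on the bench, bystander; origin on its underside
- finial: pale turned finial, 52 across, 100 tall, bystander; origin centre of underside
- mallet: hammer lying on the bench, bystander; origin on its underside

How it is judged:
By the outcome, as a careful person would: the job done as asked, in the order asked, and still so for the second after the job is handed in, with the robot touching nothing.
It also fails if it takes over 72 s, if anything falls off the work surface, if the arm or the gripper's body presses on something with over 40 N, if the wrist force passes 120 N, or if a joint passes its speed limit or range.

## Robot

A 6-joint arm with a two-finger parallel gripper is mounted at the origin on the work surface. World frame = base frame: x ahead of the robot, y to its left, z up, the work surface at z = 0. Lengths are in m, angles in rad, forces in N, time in s.
With the tool pointing down it reaches from about 0.35 to 0.975 m from the base axis. Payload 4.9 kg.
Tool frame: the origin (TCP) lies on the centre line of the jaws, within the pads' length; the fingertips stand manip.tcp_to_tips ahead of it and the grasp point (between the pads) is the TCP (manip.tcp_to_tips is the distance from the TCP to the fingertips, in m); y points along the fingers, z is the direction in which the jaws open and shut, and the axes are right-handed (so a half turn about y gives the same grasp; the last joint's range is limited). The gripper opens to 85 mm and grips with 20 to 120 N. Pads are 22 mm wide; open, the fingers measure 114 mm over their backs; the gripper's body (76 mm by 85 mm) begins 54 mm behind the grasp point. The pads swing forward as they close: fully open they stand 13 mm farther back than shut.
Start: joints at [-1.372, 0.053, 1.613, -0, 1.476, -0.119], TCP at [0.195, -0.594, 0.25] pointing down, gripper open.
Joint ranges: [-3.01, 3.01], [-1.01, 2.22], [0.06, 2.58], [-1.02, 4.17], [0.09, 2.62], [-3.14, 3.14]. Speed limits (rad/s): [2.57, 2.57, 3.14, 3.14, 3.14, 3.14].

## Interface

Orientations are given as a unit quaternion [w, x, y, z].
In Python, from plant import manip gives the robot as it stands.
- The arm moves only by the tool apply_moves, never from a script. Its argument "moves" is a list of rows, each a list of 7 numbers: the gripper's target within -1 to 1 (shut at 1, half-way at 0, fully open at -1), then the shift along the tool's x, y, z in mm, then the turn, a rotation vector about the tool's x, y, z in degrees. A call has 1 to 20 rows; each row shifts and turns the commanded pose from where the row before left it, along the tool's axes as they then stand; what a row does not reach is not made up. A row lasts 1/10 s, in which the tool goes at most 50 mm and 8.59 degrees, less where a joint would pass 70% of its speed; a pose out of reach is approached as far as the arm can. A call with a gripper value outside its range is refused whole. The fingers move at their own pace and stop on an object; the grip force is fixed at half the most. Time passes only in rows, so rows that do not move let the fingers close. It gives the time, the measured TCP pose, the force and the opening at its end, in the units of the state.
- manip.state(): the state, without advancing time (a new reading comes with each control period).
- manip.grab_frame(name): name is "side" or "top" or "wrist"; returns the picture (420x560x3 uint8, blue, green, red); there is no depth.
- manip.calibration(name): a dict with "mtx" (3x3 intrinsics, pixels), "T" (4x4, takes a point from camera to world coordinates); the wrist camera has in their place "T_tool_cam" (4x4, takes a point from camera to tool coordinates, whose origin is the TCP and whose axes are the tool frame's). Camera axes: x right, y down, z forward; pixel columns grow to the right and rows downward; lengths in m; the calibration is good to about 2 mm. The wrist camera is an equidistant fisheye: a pixel r from the principal point sees the ray r / f radians off the axis. A picture is of the moment at which its call begins: read the wrist's pose just before it. calibration takes no time and is no camera call.
- manip.job_done(): hands the job in, once; it reports no verdict.
The state is a dict: "time": time; "joint_pos": joint angles; "joint_vel": joint speeds; "joint_efforts": joint torques, N m; "tool_pos": TCP position; "tool_rot": TCP orientation; "contact_force": force on the tool from outside, world axes, zero at the start; "ft_torque": the same for the moment, N m; "gripper_width": opening from 0.0 (shut) to 1.0 (fully open).
Only numpy, scipy, OpenCV 4.12 (cv2) and the standard library are available. Lean on these libraries where they do the work, as an engineer would, in place of code of your own. Each camera call takes 0.05 s, during which the arm holds its last target. There are 200 camera calls.

## Working session

There is one attempt and no reset: what is moved stays moved. The work goes in short steps, Python scripts to look and compute and a tool call to move; the robot and the scene stay as the last step left them, time stands still between calls to the robot, and variables do not carry over. Pictures are saved under pics/ and viewed, about 8 in all and at most 12, crops included, and the job is handed in when it is done.

Besides the shell and the picture viewer there is one more tool, called after ">>>" by a JSON object that holds its "api" and its "payload". apply_moves: Moves the arm, as the interface text tells. Its arguments: {"type":"object","properties":{"moves":{"type":"array","items":{"type":"array","items":{"type":"number"}}}},"required":["moves"]}

```bash
ls; mkdir -p pics; python3 - <<'E'
from plant import manip
import cv2
print(manip.tcp_to_tips, manip.state())
for n in("top","side"):
    cv2.imwrite(f"pics/{n}0.png",manip.grab_frame(n)); print(n,manip.calibration(n))
print(manip.calibration("wrist"))
E
```

```text
pics
0.019 {'time': 0.0, 'joint_pos': array([-1.37202269e+00,  5.33715062e-02,  1.61427468e+00,  1.50600396e-05,
        1.47600703e+00, -1.19023850e-01]), 'joint_vel': array([-0.00093098, -0.00087899,  0.00058417,  0.00118867, -0.00063378,
       -0.00078198]), 'joint_efforts': array([-1.83135242e-03, -3.93679225e+01, -3.70180392e+01, -1.84492360e-04,
        7.08583262e-03,  6.77782950e-06]), 'tool_pos': array([ 0.19517206, -0.5931369 ,  0.24906544]), 'tool_rot': array([ 0.11186185, -0.11190934,  0.69892661, -0.69747031]), 'contact_force': array([0.25613661, 1.50580124, 0.54792229]), 'ft_torque': array([-0.00623768, -0.01738089, -0.01360739]), 'gripper_width': 1.0026162247954329}
top {'mtx': array([[514.41262936,   0.        , 280.1644913 ],
       [  0.        , 514.41262936, 205.21502494],
       [  0.        ,   0.        ,   1.        ]]), 'T': array([[-0.02217695, -0.99616868,  0.08459402,  0.48590813],
       [-0.99940284,  0.02433234,  0.02453375, -0.14268514],
       [-0.02649813, -0.08399942, -0.99611342,  1.34857446],
       [ 0.        ,  0.        ,  0.        ,  1.    
[... 246 characters left out ...]
    [-0.2269435 , -0.73950892,  0.63373749, -0.86070734],
       [ 0.01951434, -0.65403824, -0.75620974,  0.93604349],
       [ 0.        ,  0.        ,  0.        ,  1.        ]])}
{'mtx': array([[325.1922621 ,   0.        , 282.36731367],
       [  0.        , 325.1922621 , 208.7726903 ],
       [  0.        ,   0.        ,   1.        ]]), 'T_tool_cam': array([[-3.39047825e-04,  9.63082086e-01,  2.69207690e-01,
        -6.80386710e-02],
       [ 3.94590745e-04, -2.69207556e-01,  9.63082103e-01,
        -1.23386552e-01],
       [ 9.99999865e-01,  4.32757756e-04, -2.88749042e-04,
        -5.07104620e-04],
       [ 0.00000000e+00,  0.00000000e+00,  0.00000000e+00,
         1.00000000e+00]])}
```

View pics/top0.png

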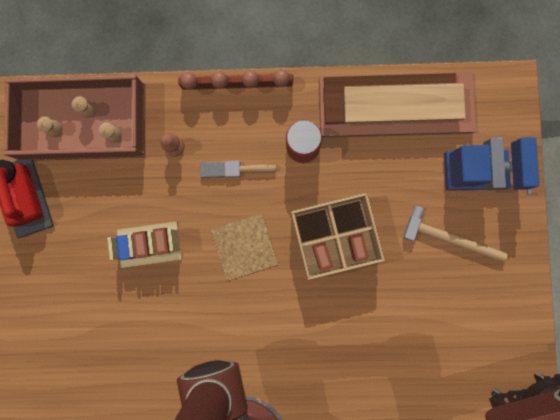

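View pics/side0.png

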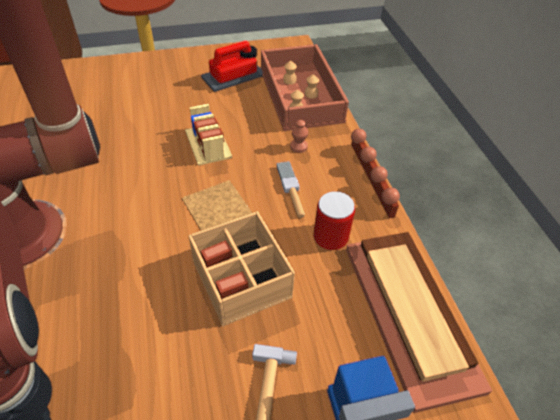

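The top picture shows the rack at about (150,245), with the blue block in its left slot and feet at (140,244) and (161,241). The mat is at (245,247). The carrier is at (337,236), with its empty black wells in the upper row. I'll take a closer crop next.

```bash
cat > h.py <<'E'
from plant import manip
import numpy as np, cv2
from scipy.spatial.transform import Rotation as R
def ray(n,uv):
    c=manip.calibration(n);k=c["mtx"];T=c["T"]
    d=np.linalg.inv(k)@np.array([uv[0],uv[1],1.]);return T[:3,3],T[:3,:3]@d
def onz(n,uv,z):
    o,d=ray(n,uv);return o+d*(z-o[2])/d[2]
def tool(s=None):
    s=s or manip.state();q=s["tool_rot"];T=np.eye(4)
    T[:3,:3]=R.from_quat([q[1],q[2],q[3],q[0]]).as_matrix();T[:3,3]=s["tool_pos"];return T
def wonz(uv,z,Tt):
    c=manip.calibration("wrist");k=c["mtx"];T=Tt@c["T_tool_cam"]
    v=np.array([uv[0]-k[0,2],uv[1]-k[1,2]])/k[0,0];r=np.linalg.norm(v)+1e-12
    d=T[:3,:3]@np.r_[np.sin(r)*v/r,np.cos(r)];o=T[:3,3];return o+d*(z-o[2])/d[2]
def rects(im,lo,hi,amin,amax,box=None):
    h=cv2.cvtColor(im,cv2.COLOR_BGR2HSV);m=cv2.inRange(h,lo,hi)
    if box: b=np.zeros_like(m);x0,y0,x1,y1=box;b[y0:y1,x0:x1]=255;m&=b
    cs,_=cv2.findContours(m,cv2.RETR_EXTERNAL,cv2.CHAIN_APPROX_NONE)
    return [cv2.minAreaRect(c) for c in cs if amin<cv2.contourArea(c)<amax]
E
python3 - <<'E'
from h import *
im=cv2.imread("pics/top0.png")
a=cv2.resize(im[210:280,95:195],None,fx=6,fy=6,interpolation=cv2.INTER_CUBIC)
b=cv2.resize(im[185:285,280:395],None,fx=5,fy=5,interpolation=cv2.INTER_CUBIC)
c=np.zeros((600,600,3),np.uint8);
a=cv2.resize(a,(400,280));b=cv2.resize(b,(368,320));c[:280,:400]=a;c[280:,:368]=b
cv2.imwrite("pics/crop0.png",c)
h=cv2.cvtColor(im,cv2.COLOR_BGR2HSV)
for p in((140,240),(161,238),(323,257),(359,247),(245,247),(335,195)):print(p,h[p[1],p[0]])
for n,uv,z in(("foot1",(140,243),.08),("foot2",(161,240),.08),("mat",(245,247),.003),("carr",(337,236),.1)):print(n,onz("top",uv,z))
print(tool()[:3,:3].round(3))
E
```

```text
(140, 240) [  9 114 165]
(161, 238) [  9 110 167]
(323, 257) [  8 109 166]
(359, 247) [  9 107 164]
(245, 247) [ 17 111 163]
(335, 195) [ 14 139 161]
foot1 [0.50817426 0.23803272 0.08      ]
foot2 [0.51440954 0.18564333 0.08      ]
mat [ 0.49288744 -0.01523049  0.003     ]
carr [ 0.51392224 -0.24767558  0.1       ]
[[-0.95  -0.     0.312]
 [-0.312  0.002 -0.95 ]
 [-0.    -1.    -0.002]]
```

View pics/crop0.png

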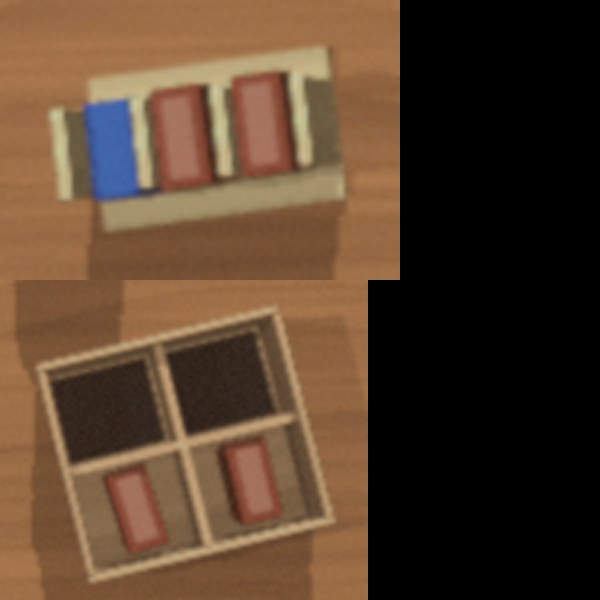

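The crop shows the rack yawed about +6° and the carrier about +12°. The carrier's feet are aligned with its x axis, and its two far wells (+x) are empty. I'll move above the rack and turn the jaws along its x axis.

>>> {"api": "apply_moves", "payload": {"moves": [[-1,-30.6,0,-37,0,0,0],[-1,-30.6,0,-37,0,0,0],[-1,-30.6,0,-37,0,0,0],[-1,-30.6,0,-37,0,0,0],[-1,-30.6,0,-37,0,0,0],[-1,-30.6,0,-37,0,0,0],[-1,-30.6,0,-37,0,0,0],[-1,-30.6,0,-37,0,0,0],[-1,-30.6,0,-37,0,0,0],[-1,-30.6,0,-37,0,0,0],[-1,-30.6,0,-37,0,0,0],[-1,-30.6,0,-37,0,0,0],[-1,-30.6,0,-37,0,0,0],[-1,-30.6,0,-37,0,0,0],[-1,-30.6,0,-37,0,0,0],[-1,-30.6,0,-37,0,0,0],[-1,-30.6,0,-37,0,0,0],[-1,-30.6,0,-37,0,0,0]]}}

```text
time: 1.9
tool_pos: [0.5105, 0.2132, 0.2498]
tool_rot: [-0.112, 0.112, -0.698, 0.698]
contact_force: [1.0, -0.7, 0.9]
gripper_width: 0.996
```

>>> {"api": "apply_moves", "payload": {"moves": [[-1,0,0,0,0,-7.8,0],[-1,0,0,0,0,-7.8,0],[-1,0,0,0,0,-7.8,0],[-1,0,0,0,0,-7.8,0],[-1,0,0,0,0,-7.8,0],[-1,0,0,0,0,-7.8,0],[-1,0,0,0,0,-7.8,0],[-1,0,0,0,0,-7.8,0],[-1,0,0,0,0,-7.8,0],[-1,0,0,0,0,-7.8,0],[-1,0,0,0,0,0,0],[-1,0,0,0,0,0,0]]}}

```text
time: 3.1
tool_pos: [0.5102, 0.211, 0.2499]
tool_rot: [-0.525, 0.526, -0.473, 0.473]
contact_force: [0.3, -0.2, -0.4]
gripper_width: 0.998
```

```bash
python3 - <<'E'
from h import *
s=manip.state();np.save("T1.npy",tool(s));print(s["joint_pos"],tool(s).round(4))
im=manip.grab_frame("wrist");cv2.imwrite("pics/w1.png",im)
cv2.imwrite("pics/w1b.png",cv2.resize(im,(784,588),interpolation=cv2.INTER_CUBIC))
E
```

```text
[ 2.57349795e-01 -1.20749943e-01  1.78278541e+00 -2.37227019e-06
  1.48020767e+00  1.51845058e-01] [[ 1.053e-01 -6.000e-04  9.944e-01  5.102e-01]
 [-9.944e-01 -2.000e-04  1.053e-01  2.110e-01]
 [ 1.000e-04 -1.000e+00 -6.000e-04  2.499e-01]
 [ 0.000e+00  0.000e+00  0.000e+00  1.000e+00]]
```

View pics/w1b.png

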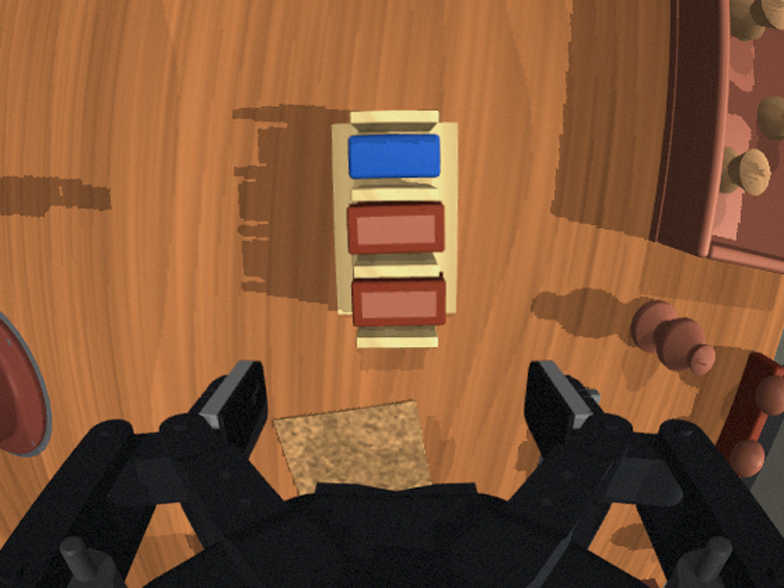

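The wrist view is sharp. The feet's pale tops are at about (283,164) and (285,216) in native pixels, and the blue block is at (282,112). The jaws are parallel to the slots.

```bash
python3 - <<'E'
from h import *
im=cv2.imread("pics/w1.png");T=np.load("T1.npy")
h=cv2.cvtColor(im,cv2.COLOR_BGR2HSV)
for p in((283,164),(285,215),(252,164),(312,75+88),(283,137)):print(p,h[p[1],p[0]])
for lo,hi in(((0,80,150),(12,150,255)),((0,80,60),(12,255,255))):
  for r in rects(im,lo,hi,300,5000,(240,90,330,250)):
    b=np.array([wonz(q,.08,T) for q in cv2.boxPoints(r)])[:,:2]
    e=[b[1]-b[0],b[2]-b[1]];e.sort(key=np.linalg.norm);l=e[1]*np.sign(e[1][0])
    print(np.round(r[0],1),"c",b.mean(0).round(4),"size",[round(np.linalg.norm(x)*1000,1) for x in e],"yaw",np.degrees(np.arctan2(l[1],l[0])).round(2),
      "delta tool xz mm",(T[:3,:3].T@(np.r_[b.mean(0),0]-np.r_[T[:2,3],0]))[[0,2]].round(4)*1000)
E
```

```text
(283, 164) [  7 138 187]
(285, 215) [  7 138 186]
(252, 164) [  5 172 147]
(312, 163) [  6 192 141]
(283, 137) [ 25  97 235]
[284.5 217.1] c [0.5141 0.1898] size [np.float64(17.7), np.float64(49.3)] yaw 8.01 delta tool xz mm [21.5  1.7]
[282.4 163.6] c [0.5068 0.2402] size [np.float64(17.8), np.float64(49.6)] yaw 7.77 delta tool xz mm [-29.4  -0.3]
[286.5 216.8] c [0.5159 0.19  ] size [np.float64(39.6), np.float64(65.8)] yaw 9.89 delta tool xz mm [21.5  3.5]
[282.4 162.8] c [0.5067 0.2409] size [np.float64(33.0), np.float64(62.1)] yaw 7.95 delta tool xz mm [-30.1  -0.4]
```

>>> {"api": "apply_moves", "payload": {"moves": [[-1,21.5,0,1.7,0,0,0],[-1,0,0,0,0,-2,0],[-1,0,40,0,0,0,0],[-1,0,40,0,0,0,0],[-1,0,30,0,0,0,0],[-1,0,20,0,0,0,0],[-1,0,20,0,0,0,0],[-1,0,20,0,0,0,0],[-1,0,17,0,0,0,0],[-1,0,0,0,0,0,0],[-1,0,0,0,0,0,0]]}}

```text
time: 4.25
tool_pos: [0.5144, 0.1899, 0.0634]
tool_rot: [-0.534, 0.534, -0.463, 0.463]
contact_force: [-0.4, -0.1, 0.7]
gripper_width: 1.002
```

>>> {"api": "apply_moves", "payload": {"moves": [[1,0,0,0,0,0,0],[1,0,0,0,0,0,0],[1,0,0,0,0,0,0],[1,0,0,0,0,0,0],[1,0,0,0,0,0,0],[1,0,0,0,0,0,0],[1,0,0,0,0,0,0],[1,0,0,0,0,0,0]]}}

```text
time: 5.05
tool_pos: [0.5158, 0.1902, 0.0651]
tool_rot: [0.535, -0.534, 0.462, -0.464]
contact_force: [-0.6, 0.2, 6.4]
gripper_width: 0.738
```

>>> {"api": "apply_moves", "payload": {"moves": [[1,0,-8,0,0,0,0],[1,0,-12,0,0,0,0],[1,0,-25,0,0,0,0],[1,0,-30,0,0,0,0],[1,0,-30,0,0,0,0],[1,0,0,0,0,0,0],[1,25,0,-6,0,0,0],[1,35,0,-9,0,0,0],[1,35,0,-9,0,0,0],[1,35,0,-9,0,0,0],[1,35,0,-9,0,0,0],[1,25,0,-6,0,0,0],[1,10,0,-3,0,0,0],[1,0,0,0,0,0,0],[1,0,0,0,0,0,0]]}}

```text
time: 6.55
tool_pos: [0.4922, -0.0146, 0.1678]
tool_rot: [0.535, -0.535, 0.463, -0.462]
contact_force: [0.2, 0.5, -1.1]
gripper_width: 0.74
```

```bash
python3 - <<'E'
from h import *
s=manip.state();print(tool(s).round(4),s["gripper_width"],s["contact_force"])
im=manip.grab_frame("side");cv2.imwrite("pics/s2.png",cv2.resize(im[60:340,150:430],None,fx=2,fy=2))
E
```

```text
[[ 1.429e-01 -8.000e-04  9.897e-01  4.922e-01]
 [-9.897e-01  8.000e-04  1.429e-01 -1.460e-02]
 [-9.000e-04 -1.000e+00 -7.000e-04  1.678e-01]
 [ 0.000e+00  0.000e+00  0.000e+00  1.000e+00]] 0.739825517579907 [ 0.24228716  0.45100266 -1.05529209]
```

View pics/s2.png

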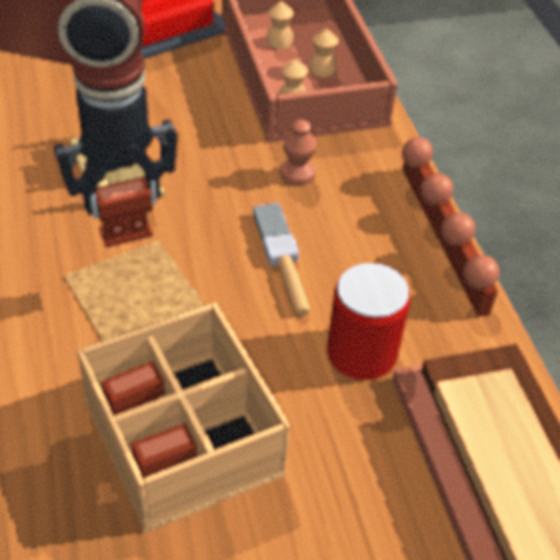

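The foot is held level above the mat, so I'll lower it now.

>>> {"api": "apply_moves", "payload": {"moves": [[1,0,35,0,0,0,0],[1,0,35,0,0,0,0],[1,0,20,0,0,0,0],[1,0,8,0,0,0,0],[1,0,4,0,0,0,0],[1,0,3,0,0,0,0],[1,0,1.5,0,0,0,0],[1,0,0,0,0,0,0],[1,0,0,0,0,0,0]]}}

```text
time: 7.5
tool_pos: [0.4931, -0.0155, 0.0627]
tool_rot: [0.535, -0.534, 0.462, -0.463]
contact_force: [-0.4, -1.2, -2.0]
gripper_width: 0.737
```

>>> {"api": "apply_moves", "payload": {"moves": [[1,0,1,0,0,0,0],[1,0,1,0,0,0,0],[1,0,0,0,0,0,0],[1,0,0,0,0,0,0]]}}

```text
time: 7.9
tool_pos: [0.4928, -0.0155, 0.0602]
tool_rot: [0.535, -0.534, 0.463, -0.463]
contact_force: [0.2, -0.1, 1.4]
gripper_width: 0.741
```

>>> {"api": "apply_moves", "payload": {"moves": [[0,0,0,0,0,0,0],[-1,0,0,0,0,0,0],[-1,0,0,0,0,0,0],[-1,0,0,0,0,0,0],[-1,0,-10,0,0,0,0],[-1,0,-20,0,0,0,0],[-1,0,-40,0,0,0,0],[-1,0,-40,0,0,0,0],[-1,0,-40,0,0,0,0],[-1,0,-20,0,0,0,0]]}}

```text
time: 8.9
tool_pos: [0.4941, -0.0156, 0.2353]
tool_rot: [0.536, -0.533, 0.461, -0.465]
contact_force: [-0.1, -0.1, -1.3]
gripper_width: 1.001
```

>>> {"api": "apply_moves", "payload": {"moves": [[-1,0,0,0,0,7.5,0],[-1,0,0,0,0,7.5,0],[-1,0,0,0,0,7.5,0],[-1,0,0,0,0,7.5,0],[-1,0,0,0,0,7.5,0],[-1,0,0,0,0,7.5,0],[-1,0,0,0,0,7.5,0],[-1,0,0,0,0,7.5,0],[-1,0,0,0,0,7.5,0],[-1,0,0,0,0,7.5,0],[-1,0,0,0,0,7.5,0],[-1,0,0,0,0,7.5,0],[-1,0,0,0,0,0,0],[-1,0,0,0,0,0,0]]}}

```text
time: 10.3
tool_pos: [0.4925, -0.0153, 0.2303]
tool_rot: [-0.052, 0.051, -0.705, 0.705]
contact_force: [-0.2, -0.0, -0.1]
gripper_width: 1.001
```

```bash
cat >> h.py <<'E'
def mark(im,T,z,box):
    for r in rects(im,(0,80,150),(12,150,255),300,6000,box):
        b=np.array([wonz(q,z,T) for q in cv2.boxPoints(r)])[:,:2]
        e=[b[1]-b[0],b[2]-b[1]];e.sort(key=np.linalg.norm);l=e[1]*np.sign(e[1][0])
        print(np.round(r[0],1),"c",b.mean(0).round(4),"size",[round(float(np.linalg.norm(x))*1000,1) for x in e],"yaw",np.degrees(np.arctan2(l[1],l[0])).round(2),
          "delta tool xz mm",((T[:3,:3].T@(np.r_[b.mean(0),0]-np.r_[T[:2,3],0]))[[0,2]]*1000).round(1))
E
python3 - <<'E'
from h import *
s=manip.state();T=tool(s);print(T.round(4),"zyaw",np.degrees(np.arctan2(T[1,2],T[0,2])))
im=manip.grab_frame("wrist");cv2.imwrite("pics/w3.png",im);np.save("T3.npy",T);mark(im,T,.075,None)
E
```

```text
[[-9.894e-01  6.000e-04  1.454e-01  4.925e-01]
 [-1.454e-01 -1.000e-04 -9.894e-01 -1.530e-02]
 [-6.000e-04 -1.000e+00  2.000e-04  2.303e-01]
 [ 0.000e+00  0.000e+00  0.000e+00  1.000e+00]] zyaw -81.63716699019965
[466.5 249.5] c [ 0.4663 -0.214 ] size [17.8, 52.3] yaw 15.89 delta tool xz mm [ 54.9 192.8]
[529.2 240.5] c [ 0.486  -0.3051] size [17.7, 52.2] yaw 11.9 delta tool xz mm [ 48.6 285.8]
[283.5 197. ] c [ 0.493  -0.0157] size [16.4, 49.1] yaw 8.02 delta tool xz mm [-0.4  0.5]
[ 40.5 152.8] c [0.5059 0.2451] size [18.8, 50.0] yaw 7.28 delta tool xz mm [ -51.1 -255.8]
```

View pics/w3.png

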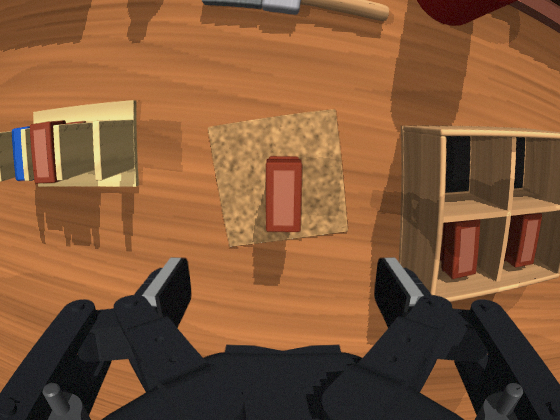

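The view shows the foot standing at (283,197), centred under the tool with yaw 8.0°, and aligned with the jaws. I'll grip its broad sides.

>>> {"api": "apply_moves", "payload": {"moves": [[-1,0,40,0,0,0,0],[-1,0,40,0,0,0,0],[-1,0,40,0,0,0,0],[-1,0,20,0,0,0,0],[-1,0,18,0,0,0,0],[-1,0,11,0,0,0,0],[-1,0,0,0,0,0,0],[1,0,0,0,0,0,0],[1,0,0,0,0,0,0],[1,0,0,0,0,0,0],[1,0,0,0,0,0,0],[1,0,0,0,0,0,0],[1,0,0,0,0,0,0],[1,0,0,0,0,0,0],[1,0,0,0,0,0,0],[1,0,0,0,0,0,0],[1,0,0,0,0,0,0]]}}

```text
time: 12.05
tool_pos: [0.4934, -0.0156, 0.062]
tool_rot: [-0.051, 0.05, -0.705, 0.705]
contact_force: [-1.0, -0.9, 6.4]
gripper_width: 0.365
```

>>> {"api": "apply_moves", "payload": {"moves": [[1,0,-8,0,0,0,0],[1,0,-20,0,0,0,0],[1,0,-40,0,0,0,0],[1,0,-40,0,0,0,0],[1,0,-40,0,0,0,0],[1,0,-40,0,0,0,0],[1,2,0,30,0,0,0],[1,2,0,40,0,0,0],[1,2,0,40,0,0,0],[1,2,0,40,0,0,0],[1,2,0,40,0,0,0],[1,2,0,30,0,0,0],[1,1,0,13,0,0,0],[1,0,0,0,0,-4,0],[1,0,0,0,0,0,0],[1,0,0,0,0,0,0],[1,0,0,0,0,0,0]]}}

```text
time: 13.75
tool_pos: [0.5129, -0.247, 0.2487]
tool_rot: [0.075, -0.075, 0.703, -0.703]
contact_force: [-1.3, 0.3, -0.1]
gripper_width: 0.367
```

```bash
python3 - <<'E'
from h import *
s=manip.state();T=tool(s);print(T.round(4),"zyaw",np.degrees(np.arctan2(T[1,2],T[0,2])),s["gripper_width"])
im=manip.grab_frame("wrist");cv2.imwrite("pics/w4.png",im);np.save("T4.npy",T)
cv2.imwrite("pics/w4b.png",cv2.resize(im,(784,588),interpolation=cv2.INTER_CUBIC))
E
```

```text
[[-9.774e-01 -3.000e-04  2.116e-01  5.129e-01]
 [-2.116e-01  4.000e-04 -9.774e-01 -2.470e-01]
 [ 2.000e-04 -1.000e+00 -5.000e-04  2.487e-01]
 [ 0.000e+00  0.000e+00  0.000e+00  1.000e+00]] zyaw -77.78640924307325 0.36724451107336004
```

View pics/w4b.png

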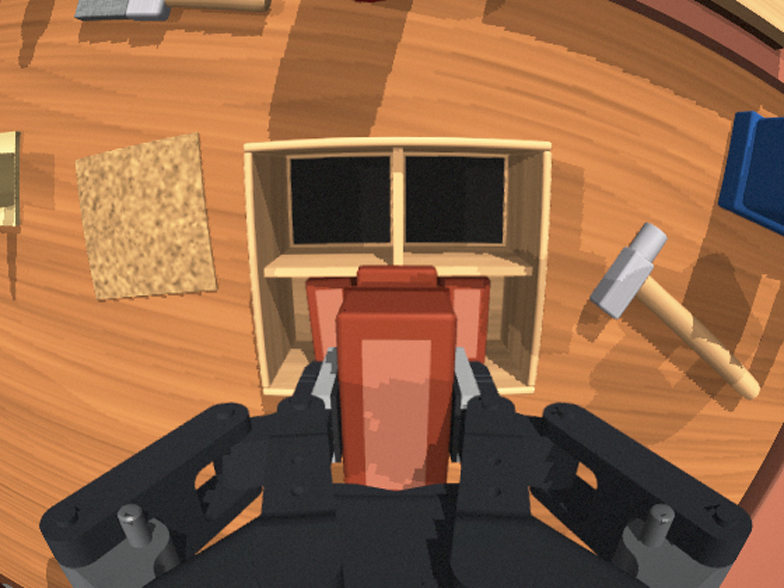

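The view shows the held foot and the carrier square to the tool. The black pads are at about (243,142) and (325,142) in native pixels, and the far rim corners are at (175,103) and (393,103).

```bash
python3 - <<'E'
from h import *
im=cv2.imread("pics/w4.png");T=np.load("T4.npy")
dl=lambda c:((T[:3,:3].T@(np.r_[c[:2],0]-np.r_[T[:2,3],0]))[[0,2]]*1000).round(1)
for r in rects(im,(0,0,0),(180,255,40),1500,9000,(180,100,380,178)):
    b=np.array([wonz(q,.009,T) for q in cv2.boxPoints(r)])[:,:2]
    print(np.round(r[0],1),b.mean(0).round(4),[round(float(np.linalg.norm(x))*1000,1) for x in(b[1]-b[0],b[2]-b[1])],(b[2]-b[1]).round(4),"delta",dl(b.mean(0)))
q=[wonz((a/1.4,b/1.4),.1,T)[:2] for a,b in((245,145),(551,145),(535,391),(263,393))]
print(np.round(q,4),[np.linalg.norm(q[i]-q[i-1]).round(4) for i in range(4)],dl(np.mean(q,0)))
e=q[0]-q[1];print("yaw",np.degrees(np.arctan2(-e[0],e[1])))
for a,b in((q[1],q[2]),(q[0],q[3])):print(np.degrees(np.arctan2(*(a-b)[::-1])))
E
```

```text
[324.5 142. ] [ 0.5658 -0.2836] [77.5, 68.7] [-0.0667 -0.0167] delta [-44.  47.]
[242.9 142.5] [ 0.5456 -0.1933] [77.8, 67.8] [-0.066  -0.0154] delta [-43.4 -45.5]
[[ 0.5765 -0.1388]
 [ 0.6163 -0.3212]
 [ 0.4557 -0.3581]
 [ 0.4143 -0.1736]] [np.float64(0.1659), np.float64(0.1867), np.float64(0.1647), np.float64(0.1891)] [-2.6  1.5]
yaw 12.30703066397425
12.949119568943232
12.124555781960508
```

Pad centres and rim centre agree within about 1 mm. The right-hand well is at (-44, +47) mm in tool x and z.

>>> {"api": "apply_moves", "payload": {"moves": [[1,-22,0,23.5,0,0,0],[1,-22,0,23.5,0,0,0],[1,0,0,0,0,0,0],[1,0,30,0,0,0,0],[1,0,30,0,0,0,0],[1,0,15,0,0,0,0],[1,0,0,0,0,0,0],[1,0,0,0,0,0,0],[1,0,10,0,0,0,0],[1,0,10,0,0,0,0],[1,0,0,0,0,0,0]]}}

```text
time: 14.9
tool_pos: [0.565, -0.284, 0.1522]
tool_rot: [0.074, -0.076, 0.704, -0.703]
contact_force: [-0.1, -0.4, -1.3]
gripper_width: 0.364
```

>>> {"api": "apply_moves", "payload": {"moves": [[1,0,18,0,0,0,0],[1,0,18,0,0,0,0],[1,0,18,0,0,0,0],[1,0,15,0,0,0,0],[1,0,6,0,0,0,0],[1,0,4,0,0,0,0],[1,0,2,0,0,0,0],[1,0,1,0,0,0,0],[1,0,0,0,0,0,0],[1,0,0,0,0,0,0]]}}

```text
time: 15.9
tool_pos: [0.5659, -0.2843, 0.0733]
tool_rot: [0.075, -0.075, 0.703, -0.703]
contact_force: [-4.6, 3.0, 2.9]
gripper_width: 0.363
```

>>> {"api": "apply_moves", "payload": {"moves": [[1,0,0,0,0,0,0],[1,0,0,0,0,0,0]]}}

```text
time: 16.1
tool_pos: [0.5659, -0.2843, 0.0733]
tool_rot: [0.075, -0.075, 0.703, -0.703]
contact_force: [-4.6, 3.7, 2.7]
gripper_width: 0.369
```

```bash
python3 - <<'E'
from h import *
s=manip.state();print(tool(s).round(4),s["contact_force"],s["ft_torque"])
im=manip.grab_frame("wrist");im2=manip.grab_frame("side")
o=np.zeros((560,784,3),np.uint8);o[:420,:560]=im;o[340:560,484:784]=cv2.resize(im2[195:305,175:325],None,fx=2,fy=2)
cv2.imwrite("pics/w5.png",o)
s=manip.state();print(s["tool_pos"],s["contact_force"])
E
```

```text
[[-9.774e-01 -1.000e-04  2.113e-01  5.659e-01]
 [-2.113e-01  2.000e-04 -9.774e-01 -2.843e-01]
 [ 1.000e-04 -1.000e+00 -2.000e-04  7.330e-02]
 [ 0.000e+00  0.000e+00  0.000e+00  1.000e+00]] [-4.60018992  3.65174276  2.65249891] [ 0.24946758  0.51237614 -0.17477178]
[ 0.5658926  -0.28434098  0.07324151] [-3.95485135  2.90651596  2.93418095]
```

View pics/w5.png

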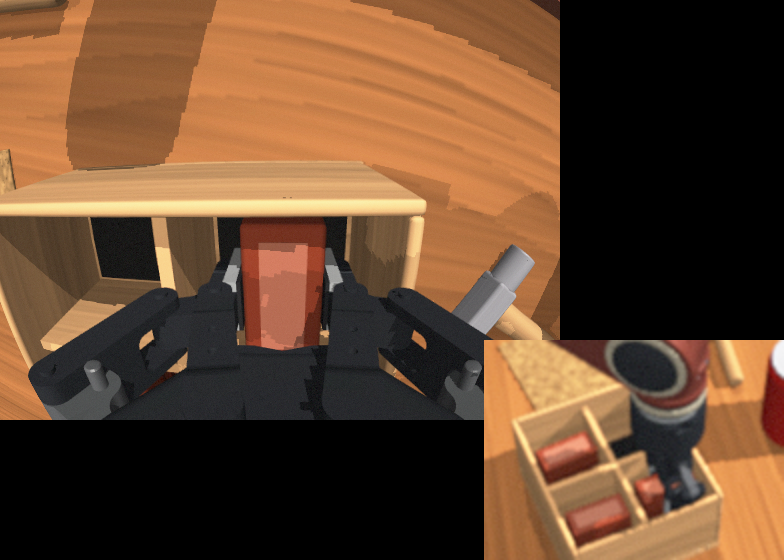

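The wrist view shows the foot inside the right-hand well. There is a small side contact of about 5 N. I'll locate the rim relative to the tool from this picture.

```bash
python3 - <<'E'
from h import *
T=tool();im=cv2.imread("pics/w5.png")[:420,:560]
dl=lambda c:((T[:3,:3].T@(c-np.r_[T[:2,3],c[2]]))[[0,2]]*1000).round(1)
for n,p in(("outer corner",(426,203)),("far inner edge",(282,216)),("inner right row290",(409,290)),("right outer row 260",(418,260)),("cross right r290",(177,290)),("cross r240",(166,240))):print(n,dl(wonz(p,.1,T)))
for y in(240,255,):
    print(y,[(x,*im[y,x].tolist()) for x in range(140,184,3)]);print([(x,*im[y,x].tolist()) for x in range(384,430,3)])
E
```

```text
outer corner [-43.   46.7]
far inner edge [-38.6  -0.6]
inner right row290 [-10.7  45. ]
right outer row 260 [-22.5  46.5]
cross right r290 [-11.2 -37.7]
cross r240 [-30.2 -39.3]
240 [(140, 24, 22, 25), (143, 20, 24, 24), (146, 24, 26, 25), (149, 21, 24, 28), (152, 23, 24, 27), (155, 102, 151, 202), (158, 100, 149, 201), (161, 103, 151, 202), (164, 101, 147, 201), (167, 103, 153, 203), (170, 49, 72, 92), (173, 48, 72, 93), (176, 49, 71, 92), (179, 49, 71, 91), (182, 48, 70, 93)]
[(384, 60, 89, 115), (387, 58, 86, 113), (390, 64, 90, 119), (393, 58, 84, 109), (396, 56, 84, 114), (399, 58, 87, 115), (402, 53, 78, 106), (405, 59, 87, 118), (408, 91, 134, 177), (411, 121, 179, 231), (414, 140, 207, 247), (417, 142, 210, 249), (420, 135, 200, 244), (423, 66, 115, 180), (426, 65, 116, 180), (429, 67, 115, 182)]
255 [(140, 24, 25, 25), (143, 24, 24, 28), (146, 19, 28, 28), (149, 20, 18, 21), (152, 23, 27, 27), (155, 29, 36, 41), (158, 141, 213, 250), (161, 142, 212, 250), (164, 143, 213, 249), (167, 141, 213, 250), (170, 107, 157, 209), (173, 64, 93, 122), (176, 48, 71, 90), (179, 44, 68, 93), (182, 42, 64, 86)]
[(384, 54, 83, 113), (387, 55, 84, 110), (390, 56, 83, 110), (393, 60, 86, 114), (396, 51, 75, 95), (399, 50, 76, 99), (402, 57, 87, 117), (405, 63, 91, 118), (408, 103, 155, 203), (411, 134, 199, 244), (414, 141, 211, 248), (417, 121, 181, 233), (420, 65, 111, 174), (423, 62, 109, 174), (426, 69, 115, 180), (429, 68, 115, 180)]
```

```bash
python3 - <<'E'
from h import *
T=tool()
dl=lambda c:((T[:3,:3].T@(c-np.r_[T[:2,3],c[2]]))[[0,2]]*1000).round(1)
for p in((157,255),(171.5,255),(407.5,255),(418.5,255),(407,240),(421.5,240)):print(p,dl(wonz(p,.1,T)))
s=manip.state();print(s["joint_efforts"])
E
```

```text
(157, 255) [-24.6 -43.4]
(171.5, 255) [-24.8 -37.9]
(407.5, 255) [-24.6  42.2]
(418.5, 255) [-24.4  46.4]
(407, 240) [-30.1  41.2]
(421.5, 240) [-30.   46.7]
[-4.31255652e-01 -4.19202876e+01 -3.41775835e+01 -4.90151324e-04
 -1.17206633e+00 -1.55581422e-01]
```

>>> {"api": "apply_moves", "payload": {"moves": [[1,0,-4,0,0,0,0],[1,0,-4,0,0,0,0],[1,0,0,0,0,0,0],[1,0,0,0,0,0,0]]}}

```text
time: 16.6
tool_pos: [0.5662, -0.2847, 0.0804]
tool_rot: [-0.076, 0.075, -0.703, 0.703]
contact_force: [0.3, 0.7, -1.2]
gripper_width: 0.366
```

>>> {"api": "apply_moves", "payload": {"moves": [[1,-2,0,2,0,0,0],[1,0,0,0,0,0,0],[1,0,0,0,0,0,0]]}}

```text
time: 16.9
tool_pos: [0.5682, -0.286, 0.0796]
tool_rot: [0.075, -0.075, 0.703, -0.703]
contact_force: [0.3, 0.4, -0.8]
gripper_width: 0.365
```

>>> {"api": "apply_moves", "payload": {"moves": [[1,0,4,0,0,0,0],[1,0,0,0,0,0,0],[1,0,0,0,0,0,0]]}}

```text
time: 17.2
tool_pos: [0.568, -0.2858, 0.0753]
tool_rot: [0.075, -0.075, 0.703, -0.703]
contact_force: [0.1, 0.8, -1.4]
gripper_width: 0.367
```

>>> {"api": "apply_moves", "payload": {"moves": [[1,0,2,0,0,0,0],[1,0,0,0,0,0,0],[1,0,0,0,0,0,0]]}}

```text
time: 17.5
tool_pos: [0.5684, -0.2862, 0.0746]
tool_rot: [-0.075, 0.075, -0.703, 0.703]
contact_force: [-2.3, 1.7, 3.1]
gripper_width: 0.361
```

>>> {"api": "apply_moves", "payload": {"moves": [[1,0,1.5,0,0,0,0],[1,0,0,0,0,0,0],[1,0,0,0,0,0,0]]}}

```text
time: 17.8
tool_pos: [0.5685, -0.2863, 0.0743]
tool_rot: [-0.075, 0.075, -0.703, 0.703]
contact_force: [-6.5, 2.0, 9.7]
gripper_width: 0.367
```

```bash
python3 - <<'E'
from h import *
s=manip.state();T=tool(s);F=s["contact_force"]+[0,0,1.3];M=s["ft_torque"];print(F,M,F@M)
r0=np.cross(F,M)/(F@F);f=F/np.linalg.norm(F)
for l in np.arange(-.2,.21,.02):print(l.round(2),(T[:3,:3].T@(r0+l*f)*1000).round(0))
im=manip.grab_frame("wrist");side=manip.grab_frame("side")
cv2.imwrite("pics/w6.png",im);cv2.imwrite("pics/s6.png",cv2.resize(side[190:320,170:340],None,fx=4.5,fy=4.5,interpolation=cv2.INTER_CUBIC))
E
```

```text
[-6.47284819  1.95575984 10.95135747] [ 0.04993319  0.64872713 -0.22359396] -1.503112910879215
-0.2 [-46. 196.  46.]
-0.18 [-37. 179.  41.]
-0.16 [-28. 162.  36.]
-0.14 [-19. 145.  31.]
-0.12 [ -9. 128.  26.]
-0.1 [ -0. 111.  21.]
-0.08 [ 9. 94. 16.]
-0.06 [18. 77. 11.]
-0.04 [27. 60.  6.]
-0.02 [36. 43.  1.]
-0.0 [46. 26. -4.]
0.02 [55.  9. -9.]
0.04 [ 64.  -8. -14.]
0.06 [ 73. -25. -20.]
0.08 [ 82. -42. -25.]
0.1 [ 92. -59. -30.]
0.12 [101. -76. -35.]
0.14 [110. -93. -40.]
0.16 [ 119. -110.  -45.]
0.18 [ 128. -127.  -50.]
0.2 [ 138. -144.  -55.]
```

View pics/s6.png

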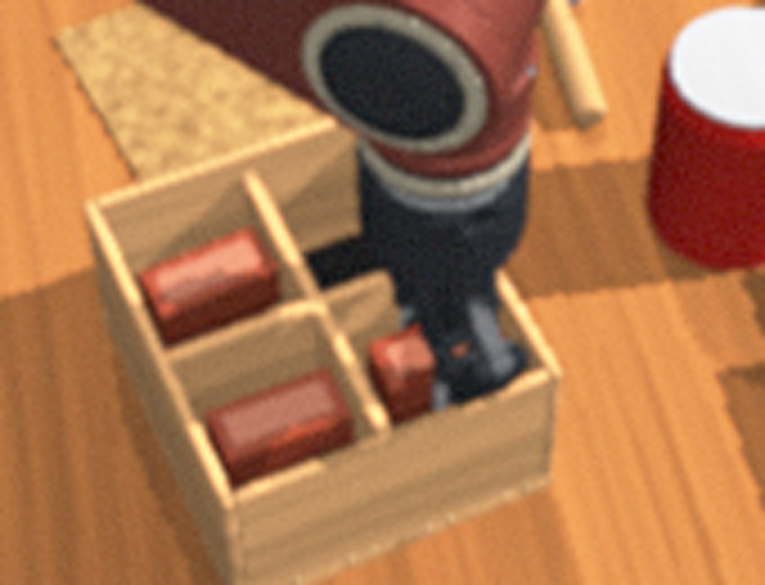

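```bash
python3 - <<'E'
from h import *
c=manip.calibration("wrist");k=c["mtx"];T=c["T_tool_cam"]
def at(uv,y):
    v=np.array([uv[0]-k[0,2],uv[1]-k[1,2]])/k[0,0];r=np.linalg.norm(v)
    d=T[:3,:3]@np.r_[np.sin(r)*v/r,np.cos(r)];o=T[:3,3];return ((o+d*(y-o[1])/d[1])*1000).round(1)
for n,p in(("top L",(338,318)),("top R",(456,318)),("pale L",(363,340)),("pale R",(430,340)),("pale nearL",(360,483)),):
  for y in(-.02,-.014,-.008):print(n,y,at(np.array(p)/1.4,y))
for n,p in(("blk bottom L",(345,292)),("blk R",(450,292))):
  for y in(.01,.016):print(n,y,at(np.array(p)/1.4,y))
for n,p in(("toe L",(359,267)),("toe R",(437,267))):
  for y in(.028,.043,.058):print(n,y,at(np.array(p)/1.4,y))
E
```

```text
top L -0.02 [-32.6 -20.  -14.4]
top L -0.014 [-30.6 -14.  -15.2]
top L -0.008 [-28.5  -8.  -16. ]
top R -0.02 [-32.6 -20.   14.1]
top R -0.014 [-30.6 -14.   15. ]
top R -0.008 [-28.5  -8.   15.8]
pale L -0.02 [-27.  -20.   -8.4]
pale L -0.014 [-24.6 -14.   -8.9]
pale L -0.008 [-22.2  -8.   -9.3]
pale R -0.02 [-27.  -20.    7.9]
pale R -0.014 [-24.6 -14.    8.4]
pale R -0.008 [-22.2  -8.    8.9]
pale nearL -0.02 [ 17.8 -20.  -10.7]
pale nearL -0.014 [ 22.7 -14.  -11.2]
pale nearL -0.008 [ 27.7  -8.  -11.8]
blk bottom L 0.01 [-30.8  10.  -15.9]
blk bottom L 0.016 [-29.1  16.  -16.6]
blk R 0.01 [-30.8  10.   16.2]
blk R 0.016 [-29.1  16.   16.9]
toe L 0.028 [-34.6  28.  -12.9]
toe L 0.043 [-31.3  43.  -14.2]
toe L 0.058 [-28.   58.  -15.4]
toe R 0.028 [-34.6  28.   13.7]
toe R 0.043 [-31.3  43.   15.1]
toe R 0.058 [-28.   58.   16.5]
```

```bash
python3 - <<'E'
from h import *
c=manip.calibration("wrist");k=c["mtx"];T=c["T_tool_cam"]
def d_(uv):
    v=np.array([uv[0]-k[0,2],uv[1]-k[1,2]])/k[0,0];r=np.linalg.norm(v)
    return T[:3,:3]@np.r_[np.sin(r)*v/r,np.cos(r)]
for f in("w4.png","w6.png"):
  im=cv2.imread("pics/"+f);h=cv2.cvtColor(im,cv2.COLOR_BGR2HSV)
  red=cv2.inRange(h,(0,60,70),(13,255,255));pale=cv2.inRange(h,(0,80,150),(12,170,255))
  for y in range(190,350,12):
    o=[]
    for m,w in((red,.032),(pale,.0177)):
        xs=np.where(m[y,200:360]>0)[0]+200
        if len(xs)<10:o.append(None);continue
        a,b=d_((xs.min()-.5,y)),d_((xs.max()+.5,y));s=w/(b[2]/b[1]-a[2]/a[1])  # depth along tool y
        p=T[:3,3]+(a/a[1])*s;o.append((xs.min(),xs.max(),"x %.1f y %.1f"%(p[0]*1e3,p[1]*1e3)))
    print(f,y,o)
E
```

```text
w4.png 190 [(np.int64(256), np.int64(309), 'x -27.0 y 64.6'), None]
w4.png 202 [(np.int64(201), np.int64(350), 'x -51.0 y -57.4'), None]
w4.png 214 [(np.int64(219), np.int64(349), 'x -45.7 y -48.3'), (np.int64(226), np.int64(342), 'x -54.1 y -76.7')]
w4.png 226 [(np.int64(220), np.int64(348), 'x -42.5 y -47.9'), (np.int64(227), np.int64(341), 'x -52.1 y -76.4')]
w4.png 238 [(np.int64(205), np.int64(347), 'x -42.4 y -56.4'), (np.int64(222), np.int64(340), 'x -51.0 y -78.6')]
w4.png 250 [(np.int64(216), np.int64(346), 'x -37.3 y -51.0'), (np.int64(230), np.int64(340), 'x -47.9 y -76.0')]
w4.png 262 [(np.int64(241), np.int64(324), 'x -15.6 y -11.3'), (np.int64(259), np.int64(307), 'x -18.2 y -16.7')]
w4.png 274 [(np.int64(212), np.int64(322), 'x -25.2 y -40.5'), (np.int64(259), np.int64(306), 'x -13.0 y -16.1')]
w4.png 286 [(np.int64(200), np.int64(322), 'x -26.5 y -50.2'), (np.int64(259), np.int64(305), 'x -7.7 y -15.7')]
w4.png 298 [(np.int64(244), np.int64(321), 'x 2.1 y -8.6'), (np.int64(259), np.int64(305), 'x -3.5 y -17.7')]
w4.png 310 [(np.int64(244), np.int64(320), 'x 7.6 y -9.4
[... 895 characters left out ...]
(259), np.int64(306), 'x -13.0 y -16.1')]
w6.png 286 [(np.int64(243), np.int64(321), 'x -3.2 y -8.0'), (np.int64(259), np.int64(305), 'x -7.7 y -15.7')]
w6.png 298 [(np.int64(244), np.int64(321), 'x 2.1 y -8.6'), (np.int64(259), np.int64(305), 'x -3.5 y -17.7')]
w6.png 310 [(np.int64(244), np.int64(320), 'x 7.6 y -9.4'), (np.int64(260), np.int64(304), 'x 3.6 y -15.1')]
w6.png 322 [(np.int64(245), np.int64(319), 'x 14.2 y -8.8'), (np.int64(260), np.int64(304), 'x 7.9 y -17.4')]
w6.png 334 [(np.int64(236), np.int64(319), 'x 9.5 y -23.6'), (np.int64(261), np.int64(297), 'x 29.5 y 2.6')]
w6.png 346 [(np.int64(257), np.int64(306), 'x 69.2 y 41.0'), (np.int64(261), np.int64(289), 'x 62.9 y 33.5')]
```

The foot sits unchanged in the grip and isn't pitched. The stop at TCP z of about 0.0745 doesn't depend on lateral position. The moment analysis places the contact at rim height, so the gripper linkage is touching the carrier rim because I gripped too deep. I'll go back to the mat and regrip closer to the top.

>>> {"api": "apply_moves", "payload": {"moves": [[1,0,-10,0,0,0,0],[1,0,-20,0,0,0,0],[1,0,-30,0,0,0,0],[1,0,-40,0,0,0,0],[1,0,-40,0,0,0,0],[1,0,-30,0,0,0,0],[1,2,0,-30,0,0,0],[1,2.3,0,-40,0,0,0],[1,2.3,0,-40,0,0,0],[1,2.3,0,-40,0,0,0],[1,2.3,0,-40,0,0,0],[1,2.3,0,-40,0,0,0],[1,2,0,-30,0,0,0],[1,1,0,-20,0,0,0],[1,0,0,0,0,0,0],[1,0,0,0,0,0,0]]}}

```text
time: 19.5
tool_pos: [0.4929, -0.0158, 0.2422]
tool_rot: [-0.076, 0.075, -0.703, 0.703]
contact_force: [-0.4, -0.2, -1.1]
gripper_width: 0.364
```

>>> {"api": "apply_moves", "payload": {"moves": [[1,0,40,0,0,0,0],[1,0,40,0,0,0,0],[1,0,40,0,0,0,0],[1,0,30,0,0,0,0],[1,0,15,0,0,0,0],[1,0,6,0,0,0,0],[1,0,0,0,0,0,0],[1,0,0,0,0,0,0],[1,0,0,0,0,0,0]]}}

```text
time: 20.4
tool_pos: [0.4942, -0.0162, 0.0729]
tool_rot: [-0.076, 0.074, -0.703, 0.703]
contact_force: [0.7, 1.0, -1.6]
gripper_width: 0.363
```

>>> {"api": "apply_moves", "payload": {"moves": [[1,0,5,0,0,0,0],[1,0,3,0,0,0,0],[1,0,1,0,0,0,0],[1,0,0,0,0,0,0],[1,0,0,0,0,0,0]]}}

```text
time: 20.9
tool_pos: [0.4929, -0.0157, 0.0623]
tool_rot: [-0.075, 0.075, -0.703, 0.703]
contact_force: [-0.4, 0.4, -1.9]
gripper_width: 0.369
```

>>> {"api": "apply_moves", "payload": {"moves": [[1,0,1,0,0,0,0],[1,0,1,0,0,0,0],[1,0,0,0,0,0,0],[1,0,0,0,0,0,0]]}}

```text
time: 21.3
tool_pos: [0.4933, -0.0159, 0.062]
tool_rot: [-0.075, 0.075, -0.703, 0.703]
contact_force: [-4.8, 0.2, 9.7]
gripper_width: 0.364
```

>>> {"api": "apply_moves", "payload": {"moves": [[0,0,0,0,0,0,0],[0,0,0,0,0,0,0],[0,0,0,0,0,0,0],[0,0,-6,0,0,0,0],[0,0,-6,0,0,0,0],[0,0,0,0,0,0,0],[0,0,0,0,0,0,0]]}}

```text
time: 22.0
tool_pos: [0.4932, -0.0159, 0.0728]
tool_rot: [-0.076, 0.075, -0.703, 0.703]
contact_force: [-0.2, -0.2, -0.0]
gripper_width: 0.504
```

>>> {"api": "apply_moves", "payload": {"moves": [[1,0,0,0,0,0,0],[1,0,0,0,0,0,0],[1,0,0,0,0,0,0],[1,0,0,0,0,0,0],[1,0,0,0,0,0,0],[1,0,0,0,0,0,0],[1,0,0,0,0,0,0]]}}

```text
time: 22.7
tool_pos: [0.4932, -0.0159, 0.0726]
tool_rot: [-0.075, 0.075, -0.703, 0.703]
contact_force: [0.5, -0.6, 3.4]
gripper_width: 0.361
```

>>> {"api": "apply_moves", "payload": {"moves": [[1,0,-10,0,0,0,0],[1,0,-20,0,0,0,0],[1,0,-35,0,0,0,0],[1,0,-40,0,0,0,0],[1,0,-40,0,0,0,0],[1,0,-30,0,0,0,0],[1,-2,0,30,0,0,0],[1,-2,0,40,0,0,0],[1,-2,0,40,0,0,0],[1,-2,0,40,0,0,0],[1,-2,0,40,0,0,0],[1,-2,0,40,0,0,0],[1,-2,0,30,0,0,0],[1,-1,0,18,0,0,0],[1,0,0,0,0,0,0],[1,0,0,0,0,0,0],[1,0,0,0,0,0,0]]}}

```text
time: 24.4
tool_pos: [0.5661, -0.2829, 0.2471]
tool_rot: [0.075, -0.076, 0.703, -0.703]
contact_force: [-0.1, 1.1, -1.5]
gripper_width: 0.359
```

>>> {"api": "apply_moves", "payload": {"moves": [[1,0,30,0,0,0,0],[1,0,30,0,0,0,0],[1,0,20,0,0,0,0],[1,0,20,0,0,0,0],[1,0,20,0,0,0,0],[1,0,20,0,0,0,0],[1,0,15,0,0,0,0],[1,0,6,0,0,0,0],[1,0,4,0,0,0,0],[1,0,0,0,0,0,0],[1,0,0,0,0,0,0]]}}

```text
time: 25.5
tool_pos: [0.567, -0.2847, 0.0835]
tool_rot: [-0.076, 0.075, -0.703, 0.704]
contact_force: [0.4, -0.0, -1.2]
gripper_width: 0.36
```

>>> {"api": "apply_moves", "payload": {"moves": [[1,0,2,0,0,0,0],[1,0,2,0,0,0,0],[1,0,0,0,0,0,0],[1,0,0,0,0,0,0]]}}

```text
time: 25.9
tool_pos: [0.5666, -0.2846, 0.0786]
tool_rot: [-0.075, 0.075, -0.703, 0.703]
contact_force: [0.5, -1.3, 0.3]
gripper_width: 0.363
```

>>> {"api": "apply_moves", "payload": {"moves": [[1,0,1,0,0,0,0],[1,0,0,0,0,0,0],[1,0,0,0,0,0,0]]}}

```text
time: 26.2
tool_pos: [0.5667, -0.2846, 0.0786]
tool_rot: [-0.075, 0.075, -0.703, 0.703]
contact_force: [-1.7, 1.8, 5.9]
gripper_width: 0.36
```

The foot touches down at 0.0786, exactly as predicted. I'll open slightly and withdraw.

>>> {"api": "apply_moves", "payload": {"moves": [[0.15,0,0,0,0,0,0],[0.15,0,0,0,0,0,0],[0.15,0,0,0,0,0,0]]}}

```text
time: 26.5
tool_pos: [0.5662, -0.2842, 0.0769]
tool_rot: [0.075, -0.075, 0.703, -0.703]
contact_force: [-0.1, -0.1, -0.1]
gripper_width: 0.426
```

>>> {"api": "apply_moves", "payload": {"moves": [[0.15,0,-3,0,0,0,0],[0.1,0,-6,0,0,0,0],[0.1,0,-12,0,0,0,0],[0,0,-20,0,0,0,0],[0,0,-30,0,0,0,0],[-1,0,-40,0,0,0,0],[-1,0,-40,0,0,0,0],[-1,0,0,0,0,0,0],[-1,0,0,0,0,0,0]]}}

```text
time: 27.4
tool_pos: [0.5672, -0.2849, 0.2314]
tool_rot: [-0.077, 0.074, -0.702, 0.704]
contact_force: [-0.4, -0.3, -1.0]
gripper_width: 0.997
```

```bash
python3 - <<'E'
from h import *
s=manip.state();T=tool(s);print(T.round(4),s["joint_pos"].round(2))
im=manip.grab_frame("wrist");cv2.imwrite("pics/w7.png",im);np.save("T7.npy",T);mark(im,T,.081,None)
im=manip.grab_frame("top");cv2.imwrite("pics/t7.png",im)
for r in rects(im,(0,80,120),(12,150,255),50,900,(90,180,400,290)):print("top",np.round(r[0],1),onz("top",r[0],.08).round(4),np.round(r[1],1))
E
```

```text
[[-0.9774  0.004   0.2115  0.5672]
 [-0.2115 -0.0026 -0.9774 -0.2849]
 [-0.0034 -1.      0.0034  0.2314]
 [ 0.      0.      0.      1.    ]] [-0.58  0.08  1.61  0.    1.44  0.78]
[551.  357.5] c [ 0.4054 -0.7593] size [44.3, 157.1] yaw 44.15 delta tool xz mm [258.4 429.5]
[281.5 281.5] c [ 0.4883 -0.3011] size [17.5, 49.0] yaw 12.84 delta tool xz mm [80.5 -0.9]
[282.  204.5] c [ 0.5627 -0.2855] size [17.1, 40.6] yaw 12.67 delta tool xz mm [ 4.5 -0.4]
[550.   74.5] c [ 0.7673 -0.5373] size [32.7, 40.8] yaw 10.07 delta tool xz mm [-142.3  289.1]
top [324. 280.] [ 0.408  -0.2144  0.08  ] [32.6 37.2]
top [345.5 250.8] [ 0.4777 -0.2689  0.08  ] [29.5 42.1]
top [139.3 244.1] [0.5055 0.2399 0.08  ] [25.3 12.7]
top [387.3 249.6] [ 0.4785 -0.3709  0.08  ] [10.2 62.8]
top [384.2 191.3] [ 0.6217 -0.3689  0.08  ] [44.5 19.3]
top [337.1 210.8] [ 0.5764 -0.2517  0.08  ] [ 9.2 76.3]
```

View pics/w7.png

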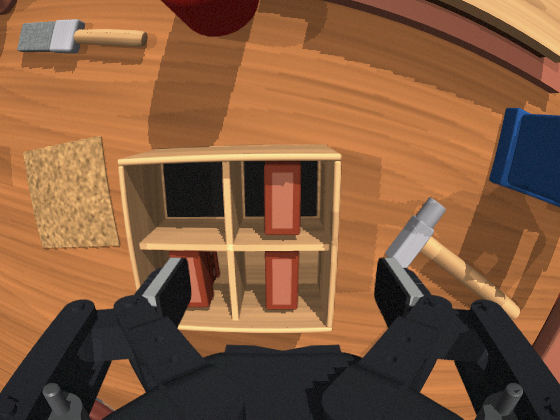

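The foot stands seated in the right-hand well at (282,200), clear of the walls. Next is the second foot.

>>> {"api": "apply_moves", "payload": {"moves": [[-1,-4.3,0,-30,0,0,0],[-1,-4.3,0,-45,0,0,0],[-1,-4.3,0,-45,0,0,0],[-1,-4.3,0,-45,0,0,0],[-1,-4.3,0,-45,0,0,0],[-1,-4.3,0,-45,0,0,0],[-1,-4.3,0,-45,0,0,0],[-1,-4.3,0,-45,0,0,0],[-1,-4.3,0,-45,0,0,0],[-1,-4.3,0,-45,0,0,0],[-1,-4.3,0,-45,0,0,0],[-1,-4.3,0,-45,0,0,0]]}}

```text
time: 28.7
tool_pos: [0.5042, 0.2412, 0.2262]
tool_rot: [-0.074, 0.076, -0.703, 0.703]
contact_force: [0.2, -0.4, -1.5]
gripper_width: 0.999
```

>>> {"api": "apply_moves", "payload": {"moves": [[-1,0,0,0,0,-7.8,0],[-1,0,0,0,0,-7.8,0],[-1,0,0,0,0,-7.8,0],[-1,0,0,0,0,-7.8,0],[-1,0,0,0,0,-7.8,0],[-1,0,0,0,0,-7.8,0],[-1,0,0,0,0,-7.8,0],[-1,0,0,0,0,-7.8,0],[-1,0,0,0,0,-7.8,0],[-1,0,0,0,0,-7.8,0],[-1,0,0,0,0,-7.8,0],[-1,0,0,0,0,0,0],[-1,0,0,0,0,0,0]]}}

```text
time: 30.0
tool_pos: [0.5051, 0.2395, 0.2268]
tool_rot: [-0.532, 0.534, -0.465, 0.464]
contact_force: [-0.6, 0.1, -0.5]
gripper_width: 1.002
```

```bash
python3 - <<'E'
from h import *
s=manip.state();T=tool(s);print(T.round(4),"zyaw",np.degrees(np.arctan2(T[1,2],T[0,2])))
im=manip.grab_frame("wrist");cv2.imwrite("pics/w8.png",im);mark(im,T,.08,(200,90,370,330))
E
```

```text
[[ 1.365e-01 -2.500e-03  9.906e-01  5.051e-01]
 [-9.906e-01 -8.000e-04  1.365e-01  2.395e-01]
 [ 4.000e-04 -1.000e+00 -2.600e-03  2.268e-01]
 [ 0.000e+00  0.000e+00  0.000e+00  1.000e+00]] zyaw 7.847669240377779
[285.5 200.5] c [0.5071 0.2403] size [16.8, 48.6] yaw 7.93 delta tool xz mm [-0.5  2.1]
```

>>> {"api": "apply_moves", "payload": {"moves": [[-1,-0.5,0,2,0,0,0],[-1,0,40,0,0,0,0],[-1,0,40,0,0,0,0],[-1,0,30,0,0,0,0],[-1,0,20,0,0,0,0],[-1,0,20,0,0,0,0],[-1,0,14,0,0,0,0],[-1,0,0,0,0,0,0],[-1,0,0,0,0,0,0]]}}

```text
time: 30.95
tool_pos: [0.508, 0.2406, 0.0647]
tool_rot: [0.534, -0.534, 0.464, -0.464]
contact_force: [0.6, 0.4, 0.5]
gripper_width: 1.001
```

>>> {"api": "apply_moves", "payload": {"moves": [[1,0,0,0,0,0,0],[1,0,0,0,0,0,0],[1,0,0,0,0,0,0],[1,0,0,0,0,0,0],[1,0,0,0,0,0,0],[1,0,0,0,0,0,0],[1,0,0,0,0,0,0]]}}

```text
time: 31.65
tool_pos: [0.509, 0.2409, 0.0662]
tool_rot: [0.535, -0.533, 0.463, -0.464]
contact_force: [0.1, 0.6, 6.2]
gripper_width: 0.732
```

>>> {"api": "apply_moves", "payload": {"moves": [[1,0,-8,0,0,0,0],[1,0,-12,0,0,0,0],[1,0,-25,0,0,0,0],[1,0,-30,0,0,0,0],[1,0,-30,0,0,0,0],[1,0,0,0,0,0,0],[1,25,0,-5,0,0,0],[1,40,0,-8,0,0,0],[1,40,0,-8,0,0,0],[1,40,0,-8,0,0,0],[1,40,0,-8,0,0,0],[1,40,0,-8,0,0,0],[1,27,0,-5,0,0,0],[1,0,0,0,0,0,0],[1,0,0,0,0,0,0],[1,0,0,0,0,0,0]]}}

```text
time: 33.25
tool_pos: [0.4929, -0.0153, 0.1686]
tool_rot: [-0.534, 0.534, -0.464, 0.463]
contact_force: [-0.5, -0.1, -1.6]
gripper_width: 0.736
```

>>> {"api": "apply_moves", "payload": {"moves": [[1,0,35,0,0,0,0],[1,0,35,0,0,0,0],[1,0,20,0,0,0,0],[1,0,8,0,0,0,0],[1,0,4,0,0,0,0],[1,0,3,0,0,0,0],[1,0,1,0,0,0,0],[1,0,0,0,0,0,0],[1,0,0,0,0,0,0]]}}

```text
time: 34.15
tool_pos: [0.4939, -0.0162, 0.0642]
tool_rot: [0.534, -0.533, 0.463, -0.464]
contact_force: [-0.2, 0.8, -2.0]
gripper_width: 0.74
```

Contact is expected at about 0.061.

>>> {"api": "apply_moves", "payload": {"moves": [[1,0,1,0,0,0,0],[1,0,1,0,0,0,0],[1,0,0,0,0,0,0],[1,0,0,0,0,0,0]]}}

```text
time: 34.55
tool_pos: [0.4932, -0.0161, 0.0613]
tool_rot: [-0.534, 0.534, -0.464, 0.464]
contact_force: [0.1, 0.3, -1.8]
gripper_width: 0.737
```

>>> {"api": "apply_moves", "payload": {"moves": [[1,0,0.7,0,0,0,0],[1,0,0,0,0,0,0],[1,0,0,0,0,0,0]]}}

```text
time: 34.85
tool_pos: [0.4933, -0.0161, 0.0612]
tool_rot: [-0.534, 0.534, -0.464, 0.464]
contact_force: [-4.0, 0.0, 5.5]
gripper_width: 0.733
```

In contact. I'll release, rise, turn a quarter turn and check.

>>> {"api": "apply_moves", "payload": {"moves": [[0,0,0,0,0,0,0],[-1,0,0,0,0,0,0],[-1,0,0,0,0,0,0],[-1,0,0,0,0,0,0],[-1,0,-10,0,0,0,0],[-1,0,-20,0,0,0,0],[-1,0,-40,0,0,0,0],[-1,0,-40,0,0,0,0],[-1,0,-40,0,0,0,0],[-1,0,-20,0,0,0,0]]}}

```text
time: 35.85
tool_pos: [0.4949, -0.0163, 0.2361]
tool_rot: [0.535, -0.532, 0.462, -0.466]
contact_force: [0.3, 0.2, 0.1]
gripper_width: 0.999
```

>>> {"api": "apply_moves", "payload": {"moves": [[-1,0,0,0,0,7.5,0],[-1,0,0,0,0,7.5,0],[-1,0,0,0,0,7.5,0],[-1,0,0,0,0,7.5,0],[-1,0,0,0,0,7.5,0],[-1,0,0,0,0,7.5,0],[-1,0,0,0,0,7.5,0],[-1,0,0,0,0,7.5,0],[-1,0,0,0,0,7.5,0],[-1,0,0,0,0,7.5,0],[-1,0,0,0,0,7.5,0],[-1,0,0,0,0,7.5,0],[-1,0,0,0,0,0,0],[-1,0,0,0,0,0,0]]}}

```text
time: 37.25
tool_pos: [0.4933, -0.016, 0.2311]
tool_rot: [-0.051, 0.05, -0.705, 0.705]
contact_force: [-0.0, 0.7, 1.7]
gripper_width: 1.001
```

```bash
python3 - <<'E'
from h import *
s=manip.state();T=tool(s);print(T.round(4),"zyaw",np.degrees(np.arctan2(T[1,2],T[0,2])))
im=manip.grab_frame("wrist");cv2.imwrite("pics/w9.png",im);mark(im,T,.075,(200,90,370,330))
E
```

```text
[[-9.899e-01  6.000e-04  1.420e-01  4.933e-01]
 [-1.420e-01 -1.000e-04 -9.899e-01 -1.600e-02]
 [-6.000e-04 -1.000e+00  2.000e-04  2.311e-01]
 [ 0.000e+00  0.000e+00  0.000e+00  1.000e+00]] zyaw -81.83516031197074
[284.  197.5] c [ 0.4932 -0.017 ] size [17.4, 48.4] yaw 8.69 delta tool xz mm [0.2 0.9]
```

>>> {"api": "apply_moves", "payload": {"moves": [[-1,0,40,0,0,0,0],[-1,0,40,0,0,0,0],[-1,0,40,0,0,0,0],[-1,0,20,0,0,0,0],[-1,0,18,0,0,0,0],[-1,0,0,0,0,0,0],[-1,0,0,0,0,0,0],[1,0,0,0,0,0,0],[1,0,0,0,0,0,0],[1,0,0,0,0,0,0],[1,0,0,0,0,0,0],[1,0,0,0,0,0,0],[1,0,0,0,0,0,0],[1,0,0,0,0,0,0],[1,0,0,0,0,0,0],[1,0,0,0,0,0,0]]}}

```text
time: 38.9
tool_pos: [0.4941, -0.0163, 0.0736]
tool_rot: [-0.05, 0.049, -0.705, 0.706]
contact_force: [0.0, -1.0, 5.7]
gripper_width: 0.36
```

>>> {"api": "apply_moves", "payload": {"moves": [[1,0,-10,0,0,0,0],[1,0,-20,0,0,0,0],[1,0,-35,0,0,0,0],[1,0,-40,0,0,0,0],[1,0,-40,0,0,0,0],[1,0,-30,0,0,0,0],[1,-4.5,0,28,0,0,0],[1,-6,0,40,0,0,0],[1,-6,0,40,0,0,0],[1,-6,0,40,0,0,0],[1,-5,0,36,0,0,0],[1,0,0,0,0,-4,0],[1,0,0,0,0,0,0],[1,0,0,0,0,0,0],[1,0,0,0,0,0,0]]}}

```text
time: 40.4
tool_pos: [0.5458, -0.1935, 0.2473]
tool_rot: [0.074, -0.074, 0.703, -0.703]
contact_force: [0.0, 0.3, -1.4]
gripper_width: 0.358
```

```bash
python3 - <<'E'
from h import *
s=manip.state();T=tool(s);print(T[:3,3].round(4),"zyaw",np.degrees(np.arctan2(T[1,2],T[0,2])))
im=manip.grab_frame("wrist");cv2.imwrite("pics/w10.png",im);np.save("T10.npy",T)
o=T[:3,:3].T@(np.array([.5465,-.194,0])-np.r_[T[:2,3],0])*1000;print(o[[0,2]].round(1))
for r in rects(im,(0,0,0),(180,255,40),1000,9000,(215,140,350,235)):
    b=np.array([wonz(q,.009,T) for q in cv2.boxPoints(r)])[:,:2];print(np.round(r[0]),np.round(r[1]),b.mean(0).round(4))
E
```

```text
[ 0.5458 -0.1935  0.2473] zyaw -77.98556457179271
[-0.6  0.6]
[282. 178.] [41. 69.] [ 0.5489 -0.1923]
```

View pics/w10.png

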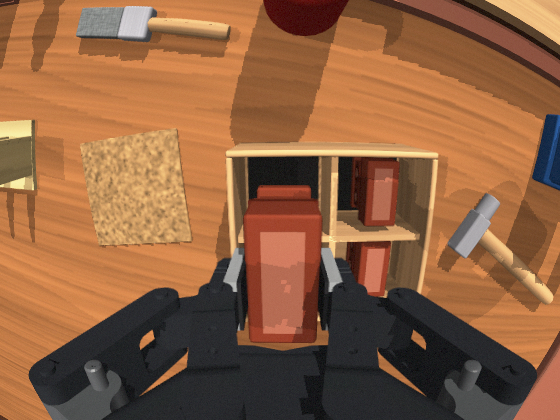

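The foot hangs over the left-hand well, square and centred within 1 mm. I'll lower it.

>>> {"api": "apply_moves", "payload": {"moves": [[1,-0.6,0,0.6,0,0,0],[1,0,30,0,0,0,0],[1,0,30,0,0,0,0],[1,0,20,0,0,0,0],[1,0,20,0,0,0,0],[1,0,20,0,0,0,0],[1,0,20,0,0,0,0],[1,0,15,0,0,0,0],[1,0,6,0,0,0,0],[1,0,3,0,0,0,0],[1,0,0,0,0,0,0],[1,0,0,0,0,0,0]]}}

```text
time: 41.65
tool_pos: [0.5475, -0.1952, 0.0848]
tool_rot: [-0.075, 0.073, -0.703, 0.704]
contact_force: [0.4, -0.5, -1.7]
gripper_width: 0.363
```

>>> {"api": "apply_moves", "payload": {"moves": [[1,0,1.5,0,0,0,0],[1,0,1.5,0,0,0,0],[1,0,0,0,0,0,0],[1,0,0,0,0,0,0]]}}

```text
time: 42.05
tool_pos: [0.5468, -0.1949, 0.0807]
tool_rot: [-0.074, 0.074, -0.703, 0.703]
contact_force: [-0.6, 0.4, -1.4]
gripper_width: 0.364
```

>>> {"api": "apply_moves", "payload": {"moves": [[1,0,1,0,0,0,0],[1,0,0,0,0,0,0],[1,0,0,0,0,0,0]]}}

```text
time: 42.35
tool_pos: [0.5469, -0.1949, 0.0797]
tool_rot: [-0.074, 0.074, -0.703, 0.703]
contact_force: [0.0, -0.2, -1.6]
gripper_width: 0.365
```

>>> {"api": "apply_moves", "payload": {"moves": [[1,0,1,0,0,0,0],[1,0,0,0,0,0,0],[1,0,0,0,0,0,0]]}}

```text
time: 42.65
tool_pos: [0.547, -0.195, 0.0796]
tool_rot: [-0.074, 0.074, -0.703, 0.703]
contact_force: [-2.4, 0.4, 5.1]
gripper_width: 0.361
```

The foot touches the floor at 0.0796, as predicted. I'll release and withdraw.

>>> {"api": "apply_moves", "payload": {"moves": [[0.15,0,0,0,0,0,0],[0.15,0,0,0,0,0,0],[0.15,0,0,0,0,0,0],[0.15,0,-3,0,0,0,0],[0.1,0,-6,0,0,0,0],[0.1,0,-12,0,0,0,0],[0,0,-20,0,0,0,0],[0,0,-30,0,0,0,0],[-1,0,-40,0,0,0,0],[-1,0,-40,0,0,0,0],[-1,20,0,0,0,0,0],[-1,20,0,0,0,0,0],[-1,0,0,0,0,0,0],[-1,0,0,0,0,0,0]]}}

```text
time: 44.05
tool_pos: [0.5079, -0.2033, 0.2305]
tool_rot: [-0.074, 0.073, -0.703, 0.703]
contact_force: [0.4, -0.6, -0.1]
gripper_width: 0.999
```

```bash
python3 - <<'E'
from h import *
s=manip.state();T=tool(s);print(T[:3,3],s["contact_force"])
im=manip.grab_frame("wrist");cv2.imwrite("pics/w11.png",im);mark(im,T,.081,None)
cv2.imwrite("pics/s11.png",manip.grab_frame("side"))
E
```

```text
[ 0.50792506 -0.20329647  0.23053984] [ 0.40456433 -0.6493639  -0.05021067]
[380.2 241. ] c [ 0.4877 -0.3003] size [17.6, 49.3] yaw 11.87 delta tool xz mm [39.9 90.7]
[282.5 242.3] c [ 0.4685 -0.2114] size [17.3, 49.4] yaw 17.01 delta tool xz mm [40.2 -0.3]
[387.9 159.9] c [ 0.5622 -0.2857] size [17.8, 41.0] yaw 12.31 delta tool xz mm [-36.   91.8]
[283.5 159. ] c [ 0.5425 -0.1965] size [17.5, 41.0] yaw 12.34 delta tool xz mm [-35.2   0.5]
```

View pics/w11.png

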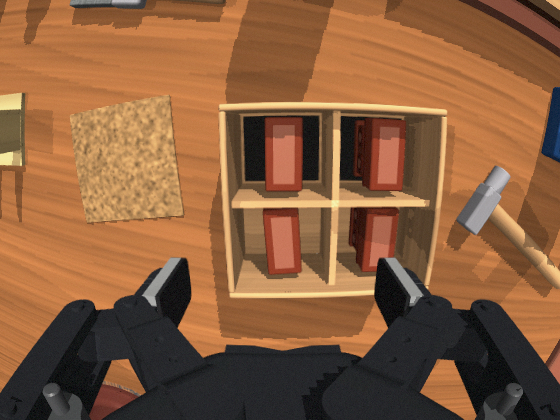

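All four wells hold one upright foot: (283,155), (384,155), (283,241) and (377,240). The gripper is clear of everything.

```bash
python3 -c "
from plant import manip
print(manip.job_done(), manip.state()['time'])"
```

```text
the job is handed in; nothing more can be done
the job is handed in; nothing more can be done
```

I moved both feet from the rack into the two empty wells and handed the job in at about 44 s. Each was set down on the mat and regripped on its broad sides, and every well now holds one foot.

- **First try that failed:** with the first foot, the gripper stopped about 6 mm above the well floor. The forces pointed to its linkage touching the carrier rim, at no more than about 10 N. I returned the foot to the mat, gripped it nearer the top, and repeated the placing.
- **Touchdown:** both feet then met the floor at the heights I had predicted (TCP 0.0786 and 0.0796 m), with 5–6 N contact, before I opened the fingers.
- **Last wrist view:** all four feet stand upright and the new ones are clear of the walls. The gripper is raised and touching nothing.
- **Measurements that disagreed:**
  - The pale top faces of the two new feet measured 41 mm long, against 49 mm elsewhere. I put this down to the colour mask, because they look equal in the picture.
  - One of the original feet read 15.9° yaw early on and 17.0° at the end. I took this as measurement error, since nothing touched it.
- **Not checked at the end:** I saved a final side picture but did not view it. I also did not re-measure the sanding block and the other bench items. No unexpected contact showed in the force readings near them.

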